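# Clear the spice jars and draw the rolling pin out of its half-lidded box

## Task

Two spice jars were left standing in the open end of the half-lidded rolling-pin box, in the pin's way: first stand them upright on the spice ledge in the gap between its two jars, so that all four make one straight, about evenly spaced row along the middle of the ledge. Then tilt the rolling pin out through the box's opening, which is shorter than the pin, and finish while holding it still in the gripper, the whole pin at least 3 cm above the box's rim and touching nothing else. Leave the two ledge jars and everything else on the worktop where they are.

Things in the scene. Friction and masses are not known exactly. Their poses are not given: they have to be found in the camera images.
- pin_box: fixed light-wood box 440 (x) x 220 (y) x 88 high; origin centre of underside; +x is its open end, roughly away from the robot. Floor 8 thick, walls 10: inside is x -210 to 210, y -100 to 100, from z = 8. A fixed roof 10 thick (z 78 to 88, level with the rim) covers the inside from x = -210 to -30; the opening is x -30 to 210, 240 x 200
- opening (a point): centre of the box's opening, at rim height: (90, 0, 88) in the box's frame; axes as the box
- pin: loose rigid wooden rolling pin, 300 long, about 0.2 kg, lying on the box floor about along the box's x, one end under the roof. Barrel 36 diameter x 200 long, a handle 20 diameter x 50 at each end. Origin at mid-length on the barrel's underside as it lies at the start (axis 18 above); x along the pin, towards the open end. Mass centre at mid-length
- pin_end_far (a point): centre of the pin's end face at +x, the end in the open part of the box at the start
- pin_end_near (a point): centre of the pin's end face at -x, the end under the roof at the start
- jar_1: loose spice jar, upright cylinder 44 diameter x 85 high with a dark lid of the same diameter (top 21), about 0.14 kg; origin at the centre of its underside, z up its axis. Starts standing on the box's inside floor near the far wall, on the box's +y side
- jar_2: a spice jar just like jar_1, standing on the box's inside floor near the far wall, on the box's -y side. The two may go to either place in the row
- ledge: fixed plywood shelf board on two feet, 330 long (its x, running roughly away from the robot) x 90 deep (its y), top 40 above the worktop. Origin at the centre of its underside, at worktop level; the row of jars runs along its x at y = 0
- ledge_top (a point): centre of the ledge's top face, 40 above its origin; axes as the ledge
- row_jar_near: loose spice jar, same as jar_1, already standing on the ledge at its end nearer the robot (-x). Stays there. Origin at the centre of its underside
- row_jar_far: loose spice jar, same as jar_1, already standing on the ledge at its far end (+x), 190 to 240 from row_jar_near. Stays there. Origin at the centre of its underside
- mug: loose white mug, rim 76 diameter x 85 high, handle at its side, between the far ends of box and ledge; origin at the centre of its underside. Leave alone
- bowl: loose blue bowl, 130 diameter x 55 high, right of the box; origin at the centre of its underside. Leave alone
- oil: loose green bottle, 62 diameter x 210 high, left of the ledge; origin at the centre of its underside. Leave alone
- mill: loose dark wooden pepper mill, 52 diameter x 145 high, left of the ledge; origin at the centre of its underside. Leave alone
- spatula: loose kitchen spatula lying flat on the worktop, right of the box; leave alone
- tin: loose food tin, 72 diameter x 100 high, beyond the far end of the ledge; origin at the centre of its underside. Leave alone
There are look-alikes about, which are no part of the job. What is shaped like the jar_2 but pink or yellow is not meant.

How it is judged (in metres and radians):
On the way:
1. both loose jars stand released on the ledge between its two jars, the four in one straight, about evenly spaced row (y of jar_1 in the frame of ledge between -0.015 and 0.015 m and z of jar_1 in the frame of ledge between 0.036 and 0.044 m and angle between each of jar_1, jar_2, row_jar_near, row_jar_far's own z axis and vertical below 0.1 rad and linear speed of each of jar_1, jar_2 below 0.03 m/s and contact force between each of jar_1, jar_2 and the fingers below 0.1 N and y of jar_2 in the frame of ledge between -0.015 and 0.015 m and z of jar_2 in the frame of ledge between 0.036 and 0.044 m and x of jar_1 in the frame of ledge between -0.1 and 0.1 m and x of jar_2 in the frame of ledge between -0.1 and 0.1 m and distance between jar_1 and jar_2 below 0.098 m and ((distance between row_jar_near and jar_1 below 0.098 m and distance between jar_2 and row_jar_far below 0.098 m) or (distance between row_jar_near and jar_2 below 0.098 m and distance between jar_1 and row_jar_far below 0.098 m)) and distance of each of row_jar_near, row_jar_far from where it was at the start of the episode below 0.025 m and height (world z) of pin_end_far below 0.088 m), for 0.3 s.
At the end, for the whole second after the job is handed in: Fingers hold the pin still, both its ends over 30 mm above the box rim, touching nothing else; jar_1 and jar_2 stand released on the ledge within 15 mm of its middle line, between its jars, neighbours under 98 mm apart (centres); ledge jars within 25 mm of their start, the rest 40 mm (height (world z) of each of pin_end_far, pin_end_near above 0.118 m and contact force between pin and the fingers above 1 N and linear speed of pin below 0.05 m/s and angular speed of pin below 0.3 rad/s and contact force between pin and pin_box below 0.1 N and contact force between pin and ledge below 0.1 N and contact force between pin and jar_1 below 0.1 N and contact force between pin and jar_2 below 0.1 N and contact force between pin and row_jar_near below 0.1 N and contact force between pin and row_jar_far below 0.1 N and contact force between pin and mug below 0.1 N and contact force between pin and bowl below 0.1 N and contact force between pin and oil below 0.1 N and contact force between pin and mill below 0.1 N and contact force between pin and spatula below 0.1 N and contact force between pin and tin below 0.1 N and y of jar_1 in the frame of ledge between -0.015 and 0.015 m and z of jar_1 in the frame of ledge between 0.036 and 0.044 m and angle between each of jar_1, jar_2, row_jar_near, row_jar_far's own z axis and vertical below 0.1 rad and linear speed of each of jar_1, jar_2 below 0.03 m/s and contact force between each of jar_1, jar_2 and the fingers below 0.1 N and y of jar_2 in the frame of ledge between -0.015 and 0.015 m and z of jar_2 in the frame of ledge between 0.036 and 0.044 m and x of jar_1 in the frame of ledge between -0.1 and 0.1 m and x of jar_2 in the frame of ledge between -0.1 and 0.1 m and distance between jar_1 and jar_2 below 0.098 m and ((distance between row_jar_near and jar_1 below 0.098 m and distance between jar_2 and row_jar_far below 0.098 m) or (distance between row_jar_near and jar_2 below 0.098 m and distance between jar_1 and row_jar_far below 0.098 m)) and distance of each of row_jar_near, row_jar_far from where it was at the start of the episode below 0.025 m and distance of each of mug, bowl, oil, mill, spatula, tin from where it was at the start of the episode below 0.04 m); the arm keeps its last pose, push and grip.
It fails at once if a ledge jar is knocked over or pushed away (distance of any of row_jar_near, row_jar_far from where it was at the start of the episode above 0.025 m or angle between any of row_jar_near, row_jar_far's own z axis and vertical above 0.5 rad).
It fails at once if something else on the worktop is moved (distance of any of mug, bowl, oil, mill, spatula, tin from where it was at the start of the episode above 0.04 m).
It also fails if it takes over 67 s, if anything falls off the work surface, if the arm or the gripper's body presses on something with over 40 N, if the wrist force passes 120 N, or if a joint passes its speed limit or range.

## Robot

A 6-joint arm with a two-finger parallel gripper is mounted at the origin on the work surface. World frame = base frame: x ahead of the robot, y to its left, z up, the work surface at z = 0. Lengths are in mm, angles in rad, forces in N, time in s.
With the tool pointing down it reaches from about 375 to 925 mm from the base axis. Payload 5.7 kg.
Tool frame: the origin (TCP) lies midway between the tips of the shut fingers; the grasp point (between the pads) lies 19 mm behind it (bot.grasp_offset is the distance from the TCP to the grasp point, in mm); z points along the fingers, y is the line along which they close (so a half turn about z gives the same grasp; the last joint's range is limited). The gripper opens to 88 mm and grips with 3 to 60 N. Pads are 20 mm wide; open, the fingers measure 115 mm over their backs; the gripper's body (75 mm by 178 mm) begins 61 mm behind the grasp point.
Start: joints at [-1.464, 0.359, 1.51, -0, 1.272, -0.115], TCP at [131.979, -585.272, 222.623] pointing down, gripper open.
Joint ranges: [-2.97, 2.97], [-1.01, 2.36], [0.21, 2.38], [-0.96, 4.11], [0.2, 2.71], [-2.98, 2.98]. Speed limits (rad/s): [2.39, 2.39, 3.14, 3.14, 3.14, 3.14].

## Interface

Orientations are given as [roll, pitch, yaw] about the fixed x, y, z axes, in that order (R = Rz(yaw) Ry(pitch) Rx(roll)).
In Python, from bench import bot, vision gives the robot as it stands.
- The arm moves only by the shell command python3 -m pendant 'ROWS' [FORCE]. ROWS is JSON, a list of rows, each a list of 3 entries, a list of its own where there are three numbers: the turn, a rotation vector about the tool's x, y, z in degrees, then the shift along the tool's x, y, z in m, then the opening, from -1 (shut) to 1 (fully open). A call has 1 to 20 rows; each row is the pose to reach, as a shift and turn from the pose commanded when the call began, along the tool's axes at that moment; what a row does not reach only later rows make up. A row lasts 1/12 s, in which the tool goes at most 41.7 mm and 7.16 degrees, less where a joint would pass 70% of its speed; a pose out of reach is approached as far as the arm can. A call with a gripper value outside its range is refused whole. The fingers move at their own pace and stop on an object; FORCE is the grip in N (left out, the last holds). Time passes only in rows, so rows that repeat a pose let the fingers close. It gives the time, the measured TCP pose, the force, the opening and the grip force at its end, in the units of the state.
- bot.sense(): the state, without advancing time (a new reading comes with each control period).
- vision.read_camera(name): name is "side" or "top"; returns a dict with "pixels" (384x512x3 uint8, blue, green, red), "fx", "fy", "cx", "cy" (pixels), "world_to_cam" (4x4, takes a point from world to camera coordinates). Camera axes: x right, y up, looking along -z (the intrinsics and any distortion apply to the point x, -y, -z); pixel columns grow to the right and rows downward; lengths in mm; the calibration is good to about 2 mm. A picture is of the moment at which its call begins. There is no depth.
- bot.sign_off(): hands the job in; it is judged then, once.
Trained networks look in a picture, given as the dict that the camera call returned (one of the last four; its "shot" number tells which), for a name from the list of things; names that differ only in an ending like _2 or _b are one class to them, and where a whole thing is asked for, a point or a joint stands for the part that bears it (a point fixed in the world has none). Each returns a list of dicts, best first, with "score" (0 to 1); they miss things now and then, are a little off and sometimes report something else, mostly with a low value. They report only what shows in the picture. A call takes as long as a camera call. They do not tell look-alikes from the thing itself.
- vision.silhouettes(picture, name): "pixels" (384x512 bool, what is visible of it) and "point" ([row, column] in pixels, amid what is visible of it).
The state is a dict: "t": time; "joint_pos": joint angles; "qvel": joint speeds; "tau": joint torques, N m; "tcp_pos": TCP position; "orientation": TCP orientation; "wrist_force": force on the tool from outside, world axes, zero at the start; "torque": the same for the moment, N m; "grip_width": finger opening in mm; "grasp_force": force on a finger pad.
Only numpy, scipy, OpenCV 4.12 (cv2) and the standard library are available. Lean on these libraries where they do the work, as an engineer would, in place of code of your own. Each camera call takes 0.05 s, during which the arm holds its last target. There are 200 camera calls.

## Working session

There is one attempt and no reset: what is moved stays moved. The work goes in short steps, Python scripts to look and compute and a shell command to move; the robot and the scene stay as the last step left them, time stands still between calls to the robot, and variables do not carry over. Pictures are saved under pics/ and viewed, at most 10 in all, crops included, and the job is handed in when it is done.

```bash
mkdir -p pics; ls
python3 - <<'E'
from bench import bot, vision
import cv2
for n in ("side","top"):
    p=vision.read_camera(n); cv2.imwrite(f"pics/{n}0.png",p["pixels"]); print(n,p["fx"],p["fy"],p["cx"],p["cy"],p["world_to_cam"],[k for k in p])
    for k in ("pin_box","pin","jar_1","ledge","row_jar_near","mug","bowl"):
        print(k,[(round(d["score"],2),d["point"],int(d["pixels"].sum())) for d in vision.silhouettes(p,k)])
print(bot.sense(), bot.grasp_offset)
E
```

```text
pics
side 419.99646759476997 419.99646759476997 256.2620570214152 196.39955344018918 [[-8.29395910e-01 -5.58612108e-01  7.41189691e-03  4.86940573e+02]
 [ 2.96125272e-01 -4.28342717e-01  8.53716780e-01 -2.63895602e+02]
 [-4.73721698e-01  7.10264056e-01  5.20684860e-01 -1.04815857e+03]
 [ 0.00000000e+00  0.00000000e+00  0.00000000e+00  1.00000000e+00]] ['pixels', 'fx', 'fy', 'cx', 'cy', 'world_to_cam', 'shot']
pin_box [(0.8, [198.6, 312.4], 6807)]
pin [(0.63, [182.9, 291.7], 107), (0.19, [169.7, 268.4], 201)]
jar_1 [(0.92, [236.5, 277.2], 406), (0.88, [219.3, 230.9], 394), (0.78, [172.3, 223.0], 265), (0.77, [168.4, 285.5], 289), (0.6, [153.6, 345.5], 275), (0.57, [172.7, 268.1], 206), (0.4, [198.8, 311.0], 6639)]
ledge [(0.72, [280.4, 237.1], 3200)]
row_jar_near [(0.77, [267.5, 276.7], 592)]
mug [(0.72, [198.2, 311.9], 6634), (0.58, [209.5, 199.5], 775)]
bowl [(0.68, [169.6, 365.8], 198)]
top 358.813788897355 358.813788897355 256.08159340730634 197.71471469507895 [[-2.60698124e-02 -9.99576333e-01 -1.29429132e-02  1.18148162e+01]
 [ 9.98435291e-01 -2.66764162e-02  4.91460875e-02 -5.90
[... 752 characters left out ...]
]
{'t': 0.8, 'joint_pos': array([-1.46408463e+00,  3.58771189e-01,  1.51038605e+00,  2.91438771e-05,
        1.27247993e+00, -1.15105349e-01]), 'qvel': array([-0.00116768,  0.00063469,  0.00110762, -0.00101476, -0.00100402,
        0.00044557]), 'tau': array([ 2.15014566e-03, -5.15268767e+01, -2.71116149e+01,  6.76866900e-02,
        2.43963674e-02,  6.74595825e-06]), 'tcp_pos': array([ 131.99994281, -585.28666305,  222.64526813]), 'orientation': array([-3.14155164e+00, -3.27840213e-05,  2.21808482e-01]), 'wrist_force': array([-0.35450702,  0.71635763,  0.02530967]), 'torque': array([0.02013209, 0.01694693, 0.00742869]), 'grasp_force': 0.0, 'grip_width': 87.88544705738937} 18.700000000000003
```

Run:
```python
import cv2
a=cv2.imread("pics/top0.png"); cv2.imwrite("pics/top0c.png",cv2.resize(a[90:350,90:450],None,fx=2.2,fy=2.2,interpolation=cv2.INTER_CUBIC))
a=cv2.imread("pics/side0.png"); cv2.imwrite("pics/side0c.png",cv2.resize(a[130:330,150:430],None,fx=2.8,fy=2.8,interpolation=cv2.INTER_CUBIC))
```

```text
(no output)
```

View pics/top0c.png

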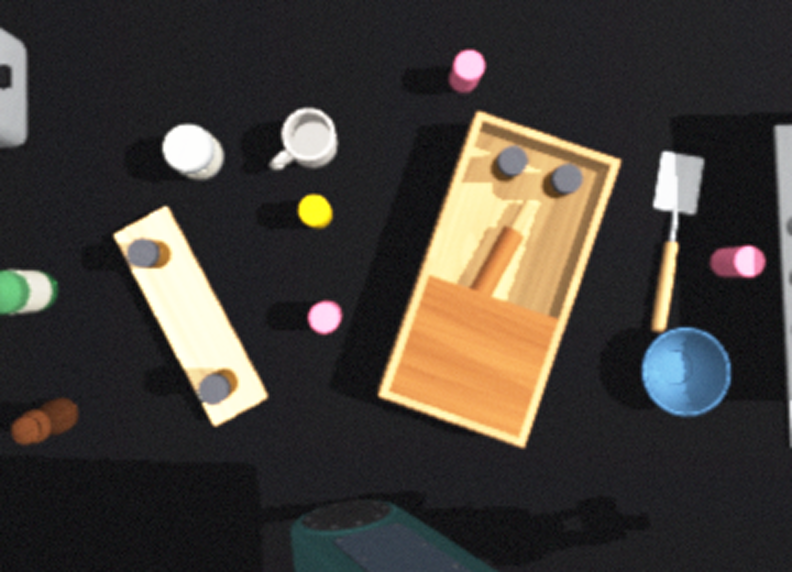

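View pics/side0c.png

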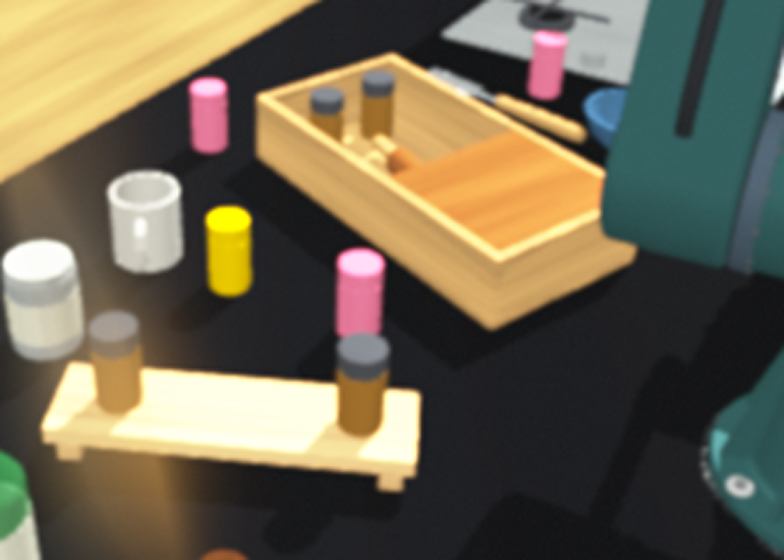

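Top crop (2.2×, offset 90,90): jar lids are at crop (513,160) and (567,178), ledge-jar lids at (144,252) and (214,387), with box and ledge outlines clear; the pin barrel runs (480,290) to (510,232) with its handle tip near (527,205). The yellow and pink look-alikes are left out. The side view shows the same layout, with two grey-lidded jars in the box.

```bash
cat > h.py <<'E'
import numpy as np, cv2
from bench import bot, vision
from scipy.optimize import least_squares
from scipy.spatial.transform import Rotation as Ro
def proj(p,X):
    W=p["world_to_cam"]; X=np.atleast_2d(X); c=X@W[:3,:3].T+W[:3,3]
    return np.c_[p["cx"]+p["fx"]*c[:,0]/-c[:,2], p["cy"]-p["fy"]*c[:,1]/-c[:,2]]
def back(p,uv,z):
    W=p["world_to_cam"]; R=W[:3,:3]; o=-R.T@W[:3,3]
    d=R.T@np.array([(uv[0]-p["cx"])/p["fx"],-(uv[1]-p["cy"])/p["fy"],-1]); return o+d*(z-o[2])/d[2]
def rect(p,uv,L,Wd,z):  # corners order far-left, far-right, near-right, near-left (x away,y left)
    B=np.array([[L/2,Wd/2],[L/2,-Wd/2],[-L/2,-Wd/2],[-L/2,Wd/2]])
    def f(q):
        c,s=np.cos(q[2]),np.sin(q[2]); X=np.c_[B@np.array([[c,s],[-s,c]])+q[:2],np.full(4,z)]
        return (proj(p,X)-uv).ravel()
    m=back(p,np.mean(uv,0),z); a,b=back(p,np.mean(uv[:2],0),z),back(p,np.mean(uv[2:],0),z)
    r=least_squares(f,[m[0],m[1],np.arctan2(*(a-b)[1::-1])]); return r.x, np.abs(r.fun).max()
def rpy(v): return Ro.from_euler("xyz",v)
def move(pos,R,s=None):  # turn(deg), shift(m) tool axes from sensed pose
    s=s or bot.sense(); R0=rpy(s["orientation"])
    return (R0.inv()*R).as_rotvec(degrees=True).round(2), (R0.inv().apply(np.array(pos)-s["tcp_pos"])/1e3).round(4)
E
python3 - <<'E'
from h import *
np.set_printoptions(suppress=True,precision=2)
t=vision.read_camera("top"); s=vision.read_camera("side")
c=lambda a:np.array(a)/2.2+90-.27
cs=lambda a:np.array(a)/2.8+[150,130]-.3
print("box",rect(t,c([(478,113),(620,158),(523,445),(381,397)]),440,220,88))
print("ledge",rect(t,c([(115,234),(167,207),(267,397),(215,426)]),330,90,40))
for n,a,b,z in (("j1",(513,160),(328,98),93),("j2",(567,178),(378,80),93),("far",(144,252),(114,326),125),("near",(214,387),(362,350),125)):
    print(n,back(t,c(a),z),back(s,cs(b),z))
for a in ((480,290),(510,232),(527,205)): print("pin",back(t,c(a),26))
# lid blobs: dark greyish in top
g=t["pixels"]
for n in ("jar_1","row_jar_near"):
  for pic,nm in((t,"top"),(s,"side")):
    for d in vision.silhouettes(pic,n):
        m=d["pixels"]; px=pic["pixels"][m].astype(int).mean(0); r,cc=np.where(m)
        if m.sum()<900: print(nm,n,round(d["score"],2),px.round(),(cc.mean().round(1),r.mean().round(1)),cc.min(),cc.max(),r.min(),r.max())
E
```

```text
box (array([ 524.59, -199.42,   -0.36]), np.float64(0.7715835961435289))
ledge (array([478.4 , 265.77,   0.47]), np.float64(0.34129190624196326))
j1 [ 694.85 -222.47   93.  ] [ 688.19 -215.54   93.  ]
j2 [ 666.25 -300.08   93.  ] [ 662.61 -295.55   93.  ]
far [573.44 310.85 125.  ] [571.99 313.56 125.  ]
near [380.72 214.3  125.  ] [375.44 218.52 125.  ]
pin [ 505.22 -176.8    26.  ]
pin [ 593.11 -225.85   26.  ]
pin [ 634.08 -253.45   26.  ]
top jar_1 0.81 [154. 127. 197.] (np.float64(425.7), np.float64(208.2)) 413 437 201 215
top jar_1 0.77 [195. 165. 227.] (np.float64(302.2), np.float64(121.5)) 295 309 113 130
top jar_1 0.76 [116. 117. 124.] (np.float64(321.2), np.float64(163.9)) 314 328 157 171
top jar_1 0.72 [109. 114. 123.] (np.float64(345.5), np.float64(171.9)) 337 354 164 179
top jar_1 0.51 [ 34. 244. 250.] (np.float64(233.4), np.float64(185.6)) 227 240 179 192
top jar_1 0.43 [228. 197. 250.] (np.float64(237.7), np.float64(233.4)) 231 244 227 240
side jar_1 0.76 [159. 128. 224.] (np.float64(345.4), np.float64(153.1)) 339 352 142 164
side jar_1 0.67 [ 72. 112. 142.] (np.float64(284.2), np.float64(166.6)) 279 290 155 179
side jar_1 0.66 [164. 133. 223.] (np.float64(277.9), np.float64(234.1)) 270 287 220 249
side jar_1 0.61 [  0. 204. 229.] (np.float64(231.4), np.float64(219.8)) 224 238 205 235
side jar_1 0.59 [ 85. 119. 143.] (np.float64(267.0), np.float64(170.0)) 261 272 161 181
side jar_1 0.56 [162. 130. 227.] (np.float64(224.5), np.float64(170.9)) 219 230 159 183
top row_jar_near 0.73 [124. 139. 154.] (np.float64(189.4), np.float64(264.5)) 181 198 257 273
top row_jar_near 0.66 [187. 204. 210.] (np.float64(396.3), np.float64(187.2)) 387 410 158 239
top row_jar_near 0.27 [100. 166. 225.] (np.float64(318.4), np.float64(204.1)) 304 332 181 223
side row_jar_near 0.96 [ 81. 117. 143.] (np.float64(278.8), np.float64(267.1)) 270 288 249 285
```

Run:
```python
from h import *
np.set_printoptions(suppress=True,precision=1)
P={n:vision.read_camera(n) for n in("top","side")}
G={"j1":(690,-217,93),"j2":(663,-296,93),"far":(572.7,312,125),"near":(378,216.4,125)}
for n,X in G.items():
    for cam,p in P.items():
        u=proj(p,X)[0]; im=p["pixels"].astype(int); mx=im.max(2); sat=mx-im.min(2)
        yy,xx=np.mgrid[:384,:512]
        m=(sat<38)&(mx>55)&(mx<150)&(np.hypot(xx-u[0],yy-u[1])<12)
        k,l,st,ce=cv2.connectedComponentsWithStats(m.astype(np.uint8)); 
        if k<2: print(n,cam,"none"); continue
        i=1+np.argmax(st[1:,4]); z=X[2] if cam=="top" else X[2]-10
        print(n,cam,u,ce[i],st[i],back(p,ce[i],z))
for n in("oil","mill","mug"):
    for d in vision.silhouettes(P["top"],n)[:1]: print(n,d["score"],back(P["top"],d["point"][::-1],60))
print(move([690,-217,150],rpy([np.pi,0,-0.36])))
```

```text
j1 top [321.3 164. ] [321.9 163.3] [316 157  13  14 133] [ 692.3 -219.2   93. ]
j1 side [266.6 164.4] [266.2 166. ] [261 162  12   9  84] [ 694.9 -222.5   83. ]
j2 top [346.2 171.7] [346.5 171.2] [340 165  14  13 141] [ 664.6 -297.    93. ]
j2 side [284.7 158.2] [284.5 159.9] [280 156  11   9  79] [ 666.5 -301.4   83. ]
far top [154.8 204.5] [154.6 205. ] [147 199  15  13 140] [571.1 312.6 125. ]
far side [190.6 245.7] [191.5 241.6] [180 234  23  19 211] [591.2 289.  115. ]
near top [186.3 266.5] [186.6 266.4] [178 260  17  15 148] [378.4 215.6 125. ]
near side [278.5 253.8] [279.1 257.9] [270 247  20  19 201] [375.1 217.9 115. ]
oil 0.7 [522.9 517.1  60. ]
mill 0.94 [323.6 477.1  60. ]
mug 0.96 [732.8  78.9  60. ]
(array([-0. ,  0. , 33.3]), array([ 0.6, -0.2,  0.1]))
```

```bash
python3 -c "
from h import *
t,s=move([692,-219,150],rpy([np.pi,0,-0.36])); print(t.tolist(),s.tolist())"
```

```text
[-0.0, 0.0, 33.34] [0.6269, -0.2341, 0.0726]
```

```bash
python3 -m pendant '[[[0,0,33.3],[0.627,-0.234,0.03],0.5],[[0,0,33.3],[0.627,-0.234,0.03],0.5],[[0,0,33.3],[0.627,-0.234,0.03],0.5],[[0,0,33.3],[0.627,-0.234,0.03],0.5],[[0,0,33.3],[0.627,-0.234,0.03],0.5],[[0,0,33.3],[0.627,-0.234,0.03],0.5],[[0,0,33.3],[0.627,-0.234,0.03],0.5],[[0,0,33.3],[0.627,-0.234,0.03],0.5],[[0,0,33.3],[0.627,-0.234,0.03],0.5],[[0,0,33.3],[0.627,-0.234,0.03],0.5],[[0,0,33.3],[0.627,-0.234,0.03],0.5],[[0,0,33.3],[0.627,-0.234,0.03],0.5],[[0,0,33.3],[0.627,-0.234,0.03],0.5],[[0,0,33.3],[0.627,-0.234,0.03],0.5],[[0,0,33.3],[0.627,-0.234,0.03],0.5],[[0,0,33.3],[0.627,-0.234,0.03],0.5],[[0,0,33.3],[0.627,-0.234,0.073],0.5],[[0,0,33.3],[0.627,-0.234,0.073],0.5],[[0,0,33.3],[0.627,-0.234,0.073],0.5],[[0,0,33.3],[0.627,-0.234,0.073],0.5]]' 15; python3 -c "
from h import *
t,s=move([692,-219,53],rpy([np.pi,0,-0.36])); print(t.tolist(),s.tolist())"
```

```text
t: 3.02
tcp_pos: [691.3, -219.5, 149.6]
orientation: [3.141, 0.002, -0.36]
wrist_force: [0.8, 0.0, 1.3]
grip_width: 65.8
grasp_force: 0.0
[0.02, 0.09, 0.03] [0.0006, -0.0007, 0.0966]
```

```bash
python3 -m pendant '[[[0,0,0],[0,-0.001,0.03],0.5],[[0,0,0],[0,-0.001,0.06],0.5],[[0,0,0],[0,-0.001,0.085],0.5],[[0,0,0],[0,-0.001,0.1],0.5],[[0,0,0],[0,-0.001,0.1],0.5],[[0,0,0],[0,-0.001,0.1],-0.2],[[0,0,0],[0,-0.001,0.1],-0.2],[[0,0,0],[0,-0.001,0.1],-0.2],[[0,0,0],[0,-0.001,0.1],-0.2],[[0,0,0],[0,-0.001,0.1],-0.2],[[0,0,0],[0,-0.001,0.1],-0.2]]' 15
```

```text
t: 3.93
tcp_pos: [693.8, -219.3, 52.1]
orientation: [3.141, -0.004, -0.359]
wrist_force: [-1.1, -1.9, 6.8]
grip_width: 43.4
grasp_force: 15.0
```

```bash
python3 -m pendant '[[[0,0,0],[0,0,-0.02],-0.2],[[0,0,0],[0,0,-0.05],-0.2],[[0,0,0],[0,0,-0.09],-0.2],[[0,0,0],[0,0,-0.13],-0.2],[[0,0,0],[0,0,-0.165],-0.2],[[0,0,0],[0,0,-0.165],-0.2],[[0,0,0],[0,0,-0.165],-0.2]]'; python3 -c "
from h import *
print(bot.sense()['tcp_pos'])
n,f=np.array([378.4,216]),np.array([571.5,312.5]);d=f-n;print(np.arctan2(d[1],d[0]),np.hypot(*d),n+d/3,n+2*d/3)
t,s=move([*(n+2*d/3),170],rpy([np.pi,0,0.462])); print(t.tolist(),s.tolist())"
```

```text
t: 4.52
tcp_pos: [694.2, -218.6, 218.3]
orientation: [3.142, -0.006, -0.359]
wrist_force: [-0.4, -0.0, -2.3]
grip_width: 43.8
grasp_force: 15.0
[ 694.2139975  -218.64648948  218.32577195]
0.4634404409905111 215.87000718024728 [442.76666667 248.16666667] [507.13333333 280.33333333]
[0.15, -0.34, -47.05] [-0.3508, -0.4014, 0.0461]
```

```bash
python3 -m pendant '[[[0,0,-3],[-0.018,-0.02,0],-0.2],[[0,0,-7],[-0.04,-0.045,0],-0.2],[[0,0,-10],[-0.063,-0.073,0],-0.2],[[0,0,-13],[-0.088,-0.1,0],-0.2],[[0,0,-17],[-0.115,-0.13,0],-0.2],[[0,0,-20],[-0.14,-0.16,0],-0.2],[[0,0,-24],[-0.165,-0.19,0],-0.2],[[0,0,-27],[-0.19,-0.22,0],-0.2],[[0,0,-30],[-0.215,-0.248,0],-0.2],[[0,0,-34],[-0.24,-0.275,0],-0.2],[[0,0,-37],[-0.262,-0.3,0],-0.2],[[0,0,-40],[-0.284,-0.325,0],-0.2],[[0,0,-42],[-0.304,-0.348,0],-0.2],[[0,0,-44],[-0.322,-0.368,0],-0.2],[[0,0,-46],[-0.336,-0.384,0],-0.2],[[0,0,-47],[-0.345,-0.396,0],-0.2],[[0,0,-47],[-0.351,-0.401,0],-0.2],[[0,0,-47],[-0.351,-0.401,0],-0.2],[[0,0,-47],[-0.351,-0.401,0],-0.2],[[0,0,-47],[-0.351,-0.401,0],-0.2]]'; python3 -c "
from h import *
t,s=move([507,280.3,85],rpy([np.pi,0,0.462])); print(t.tolist(),s.tolist())
p=vision.read_camera('side');cv2.imwrite('pics/s1.png',cv2.resize(p['pixels'][120:330,120:400],None,fx=2.8,fy=2.8))"
```

```text
t: 6.18
tcp_pos: [504.8, 279.6, 214.1]
orientation: [3.141, 0.001, 0.46]
wrist_force: [-0.3, -0.9, -1.6]
grip_width: 43.7
grasp_force: 15.0
[0.02, 0.07, -0.11] [0.0024, 0.0003, 0.1291]
```

View pics/s1.png

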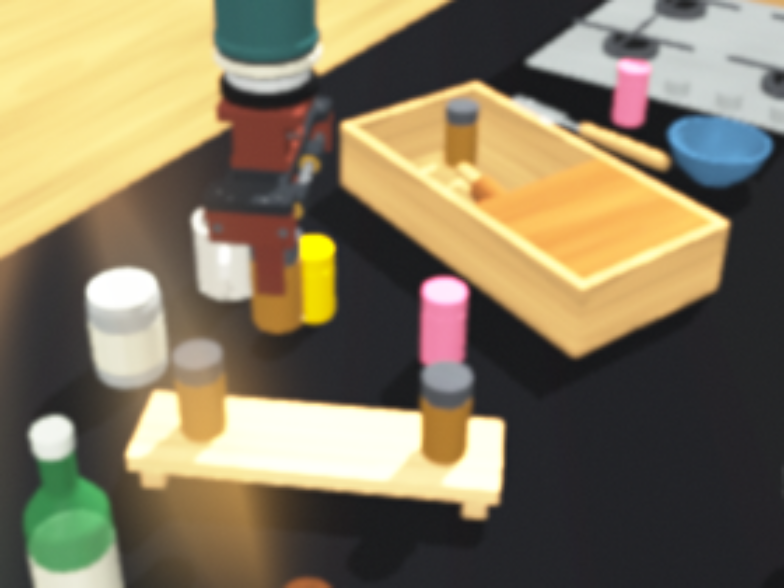

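The jar hangs upright in the gripper (crop around 275,290) over the ledge's gap and is clear of everything; the second jar and pin are still in the box.

```bash
python3 -m pendant '[[[0,0,0],[0.001,0,0.03],-0.2],[[0,0,0],[0.002,0,0.06],-0.2],[[0,0,0],[0.002,0,0.09],-0.2],[[0,0,0],[0.002,0,0.11],-0.2],[[0,0,0],[0.002,0,0.12],-0.2],[[0,0,0],[0.002,0,0.124],-0.2],[[0,0,0],[0.002,0,0.124],-0.2],[[0,0,0],[0.002,0,0.124],-0.2],[[0,0,0],[0.002,0,0.124],-0.2]]'; python3 -m pendant '[[[0,0,0],[0,0,0.001],-0.2],[[0,0,0],[0,0,0.002],-0.2],[[0,0,0],[0,0,0.003],-0.2],[[0,0,0],[0,0,0.004],-0.2],[[0,0,0],[0,0,0.004],-0.2]]'
```

```text
t: 6.98
tcp_pos: [508.1, 282.0, 92.2]
orientation: [3.141, -0.003, 0.461]
wrist_force: [0.4, -0.2, -1.4]
grip_width: 43.8
grasp_force: 15.0
t: 7.4
tcp_pos: [506.6, 281.6, 86.7]
orientation: [-3.141, 0.0, 0.461]
wrist_force: [-0.5, 0.7, -2.0]
grip_width: 44.0
grasp_force: 15.0
```

```bash
python3 -m pendant '[[[0,0,0],[0,0,0.001],-0.2],[[0,0,0],[0,0,0.002],-0.2],[[0,0,0],[0,0,0.003],-0.2],[[0,0,0],[0,0,0.003],-0.2]]'
```

```text
t: 7.73
tcp_pos: [506.8, 281.6, 84.1]
orientation: [-3.142, -0.0, 0.461]
wrist_force: [-1.2, -1.0, 3.3]
grip_width: 43.7
grasp_force: 15.0
```

```bash
python3 -m pendant '[[[0,0,0],[0,0,0],0.1],[[0,0,0],[0,0,0],0.3],[[0,0,0],[0,0,0],0.5],[[0,0,0],[0,0,0],0.5],[[0,0,0],[0,0,0],0.5],[[0,0,0],[0,0,-0.02],0.5],[[0,0,0],[0,0,-0.05],0.5],[[0,0,0],[0,0,-0.09],0.5],[[0,0,0],[0,0,-0.13],0.5],[[0,0,0],[0,0,-0.13],0.5]]'; python3 -c "
from h import *
t,s=move([665,-298,215],rpy([np.pi,0,-0.36])); print(t.tolist(),s.tolist())"
```

```text
t: 8.57
tcp_pos: [511.3, 283.6, 221.7]
orientation: [3.141, -0.013, 0.461]
wrist_force: [1.1, 0.5, 1.0]
grip_width: 65.4
grasp_force: 0.0
[-0.27, -0.74, 47.04] [-0.1212, 0.5892, 0.0056]
```

```bash
python3 -m pendant '[[[0,0,47],[-0.117,0.589,0],0.5],[[0,0,47],[-0.117,0.589,0],0.5],[[0,0,47],[-0.117,0.589,0],0.5],[[0,0,47],[-0.117,0.589,0],0.5],[[0,0,47],[-0.117,0.589,0],0.5],[[0,0,47],[-0.117,0.589,0],0.5],[[0,0,47],[-0.117,0.589,0],0.5],[[0,0,47],[-0.117,0.589,0],0.5],[[0,0,47],[-0.117,0.589,0],0.5],[[0,0,47],[-0.117,0.589,0],0.5],[[0,0,47],[-0.117,0.589,0],0.5],[[0,0,47],[-0.117,0.589,0],0.5],[[0,0,47],[-0.117,0.589,0],0.5],[[0,0,47],[-0.117,0.589,0],0.5],[[0,0,47],[-0.117,0.589,0],0.5],[[0,0,47],[-0.117,0.589,0],0.5],[[0,0,47],[-0.117,0.589,0.04],0.5],[[0,0,47],[-0.117,0.589,0.06],0.5],[[0,0,47],[-0.117,0.589,0.06],0.5],[[0,0,47],[-0.117,0.589,0.06],0.5]]'; python3 -c "
from h import *
t,s=move([665,-298,50],rpy([np.pi,0,-0.36])); print(t.tolist(),s.tolist())
p=vision.read_camera('side');q=vision.read_camera('top')
cv2.imwrite('pics/s2.png',np.hstack([cv2.resize(p['pixels'][120:330,120:400],None,fx=1.4,fy=1.4),cv2.resize(q['pixels'][110:320,90:370],None,fx=1.4,fy=1.4)]))"
```

```text
t: 10.23
tcp_pos: [662.8, -296.4, 152.3]
orientation: [-3.141, 0.004, -0.359]
wrist_force: [0.1, 0.4, 0.9]
grip_width: 65.9
grasp_force: 0.0
[-0.05, 0.21, 0.07] [0.003, 0.0008, 0.1023]
```

View pics/s2.png

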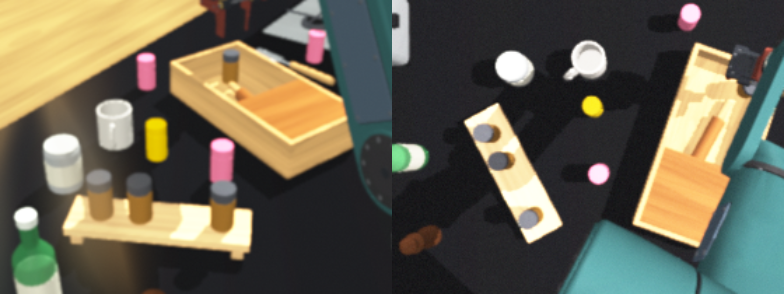

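Left half (side) and right half (top) both show the first jar upright on the ledge: lids at right-half (484,133), (498,161) and (529,219), so it is about one third of the gap from the far jar, as planned.

```bash
python3 -m pendant '[[[0,0,0],[0.002,0,0.03],0.5],[[0,0,0],[0.002,0,0.06],0.5],[[0,0,0],[0.002,0,0.085],0.5],[[0,0,0],[0.002,0,0.1],0.5],[[0,0,0],[0.002,0,0.102],0.5],[[0,0,0],[0.002,0,0.102],0.5],[[0,0,0],[0.002,0,0.102],-0.2],[[0,0,0],[0.002,0,0.102],-0.2],[[0,0,0],[0.002,0,0.102],-0.2],[[0,0,0],[0.002,0,0.102],-0.2],[[0,0,0],[0.002,0,0.102],-0.2],[[0,0,0],[0.002,0,0.102],-0.2]]' 15;  python3 -m pendant '[[[0,0,0],[0,0,-0.02],-0.2],[[0,0,0],[0,0,-0.05],-0.2],[[0,0,0],[0,0,-0.09],-0.2],[[0,0,0],[0,0,-0.13],-0.2],[[0,0,0],[0,0,-0.165],-0.2],[[0,0,0],[0,0,-0.165],-0.2],[[0,0,0],[0,0,-0.165],-0.2],[[0,0,0],[0,0,-0.165],-0.2]]'; python3 -c "
from h import *
t,s=move([442.8,248.2,215],rpy([np.pi,0,0.462])); print(t.tolist(),s.tolist())"
```

```text
t: 11.33
tcp_pos: [666.8, -299.5, 53.4]
orientation: [3.141, -0.003, -0.359]
wrist_force: [0.1, 0.5, 6.9]
grip_width: 44.1
grasp_force: 15.0
t: 12.0
tcp_pos: [665.0, -298.2, 215.7]
orientation: [-3.141, 0.002, -0.359]
wrist_force: [-0.9, 0.4, -3.1]
grip_width: 43.7
grasp_force: 15.0
[-0.07, 0.08, -47.06] [-0.4002, -0.4333, 0.0016]
```

```bash
python3 -m pendant '[[[0,0,-2],[-0.016,-0.017,0],-0.2],[[0,0,-5],[-0.038,-0.041,0],-0.2],[[0,0,-8],[-0.062,-0.067,0],-0.2],[[0,0,-11],[-0.088,-0.095,0],-0.2],[[0,0,-14],[-0.114,-0.123,0],-0.2],[[0,0,-17],[-0.14,-0.151,0],-0.2],[[0,0,-20],[-0.166,-0.179,0],-0.2],[[0,0,-23],[-0.192,-0.207,0],-0.2],[[0,0,-26],[-0.218,-0.235,0],-0.2],[[0,0,-29],[-0.244,-0.263,0],-0.2],[[0,0,-32],[-0.27,-0.291,0],-0.2],[[0,0,-35],[-0.295,-0.319,0],-0.2],[[0,0,-38],[-0.32,-0.346,0],-0.2],[[0,0,-41],[-0.343,-0.37,0],-0.2],[[0,0,-43],[-0.363,-0.392,0],-0.2],[[0,0,-45],[-0.38,-0.41,0],-0.2],[[0,0,-46],[-0.392,-0.424,0],-0.2],[[0,0,-47],[-0.4,-0.433,0],-0.2],[[0,0,-47],[-0.4,-0.433,0],-0.2],[[0,0,-47],[-0.4,-0.433,0],-0.2]]';python3 -m pendant '[[[0,0,0],[0,0,0.0],-0.2],[[0,0,0],[0,0,0],-0.2],[[0,0,0],[0,0,0],-0.2]]'; python3 -c "
from h import *
t,s=move([442.8,248.2,85],rpy([np.pi,0,0.462])); print(t.tolist(),s.tolist())"
```

```text
t: 13.67
tcp_pos: [442.8, 246.9, 215.4]
orientation: [3.141, 0.003, 0.462]
wrist_force: [0.5, 0.4, -2.0]
grip_width: 43.8
grasp_force: 15.0
t: 13.92
tcp_pos: [444.0, 246.4, 216.6]
orientation: [3.141, 0.0, 0.459]
wrist_force: [0.4, 1.0, -3.0]
grip_width: 43.6
grasp_force: 15.0
[0.01, 0.01, -0.15] [-0.0003, -0.0022, 0.1316]
```

```bash
python3 -m pendant '[[[0,0,0],[0,-0.001,0.03],-0.2],[[0,0,0],[0,-0.001,0.06],-0.2],[[0,0,0],[0,-0.001,0.09],-0.2],[[0,0,0],[0,-0.001,0.11],-0.2],[[0,0,0],[0,-0.001,0.12],-0.2],[[0,0,0],[0,-0.001,0.125],-0.2],[[0,0,0],[0,-0.001,0.125],-0.2],[[0,0,0],[0,-0.001,0.125],-0.2],[[0,0,0],[0,-0.001,0.125],-0.2],[[0,0,0],[0,-0.001,0.125],-0.2]]'; python3 -m pendant '[[[0,0,0],[0,0,0.001],-0.2],[[0,0,0],[0,0,0.002],-0.2],[[0,0,0],[0,0,0.003],-0.2],[[0,0,0],[0,0,0.003],-0.2]]'
```

```text
t: 14.75
tcp_pos: [444.3, 248.7, 93.0]
orientation: [3.141, -0.003, 0.461]
wrist_force: [0.9, -0.3, -2.0]
grip_width: 43.8
grasp_force: 15.0
t: 15.08
tcp_pos: [443.1, 248.2, 88.7]
orientation: [-3.141, 0.0, 0.461]
wrist_force: [-0.5, 0.3, -2.0]
grip_width: 43.9
grasp_force: 15.0
```

```bash
python3 -m pendant '[[[0,0,0],[0,0,0.001],-0.2],[[0,0,0],[0,0,0.002],-0.2],[[0,0,0],[0,0,0.003],-0.2],[[0,0,0],[0,0,0.003],-0.2]]'; python3 -m pendant '[[[0,0,0],[0,0,0.001],-0.2],[[0,0,0],[0,0,0.002],-0.2],[[0,0,0],[0,0,0.002],-0.2]]'
```

```text
t: 15.42
tcp_pos: [443.1, 248.2, 85.5]
orientation: [-3.141, 0.0, 0.461]
wrist_force: [0.3, -0.3, -2.4]
grip_width: 44.2
grasp_force: 15.0
t: 15.67
tcp_pos: [443.5, 248.3, 85.1]
orientation: [3.141, -0.001, 0.461]
wrist_force: [-2.9, -1.4, 14.0]
grip_width: 43.8
grasp_force: 15.0
```

```bash
python3 -m pendant '[[[0,0,0],[0,0,-0.001],-0.2],[[0,0,0],[0,0,-0.001],0.1],[[0,0,0],[0,0,-0.001],0.3],[[0,0,0],[0,0,-0.001],0.5],[[0,0,0],[0,0,-0.001],0.5],[[0,0,0],[0,0,-0.001],0.5],[[0,0,0],[0,0,-0.02],0.5],[[0,0,0],[0,0,-0.05],0.5],[[0,0,0],[0,0,-0.09],0.5],[[0,0,0],[0,0,-0.13],0.5],[[0,0,0],[0,0,-0.14],0.5],[[0,0,0],[0,0,-0.14],0.5],[[0,0,0],[0,0,-0.14],0.5],[[0,0,0],[0,0,-0.14],0.5]]'; python3 -c "
from h import *
p=vision.read_camera('side');q=vision.read_camera('top')
np.savez('/tmp/q.npz',**q);np.savez('/tmp/p.npz',**p)
cv2.imwrite('pics/s3.png',np.vstack([cv2.resize(p['pixels'][120:330,120:400],None,fx=2,fy=2)[:, :],np.zeros((1,560,3),np.uint8)]))
cv2.imwrite('pics/t3.png',cv2.resize(q['pixels'][130:300,250:390],None,fx=3.5,fy=3.5,interpolation=cv2.INTER_CUBIC))
for n in ('pin',):
  for d in vision.silhouettes(q,n):
    r,c=np.where(d['pixels']);print(d['score'],d['point'],c.min(),c.max(),r.min(),r.max())"
```

```text
t: 16.83
tcp_pos: [441.9, 247.7, 221.9]
orientation: [-3.141, 0.003, 0.461]
wrist_force: [-0.2, -0.1, -0.4]
grip_width: 65.7
grasp_force: 0.0
0.86 [204.3, 319.7] 305 331 182 222
0.74 [160.1, 177.8] 165 191 146 171
```

View pics/s3.png

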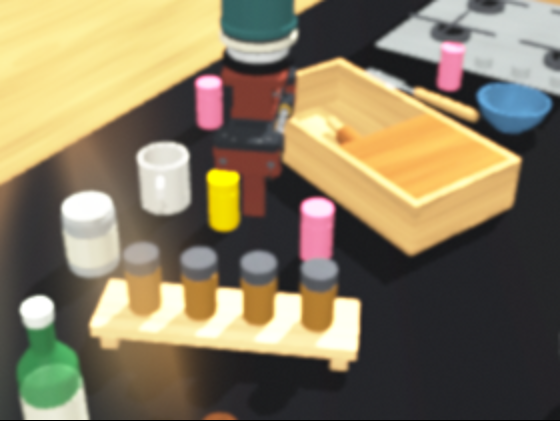

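View pics/t3.png

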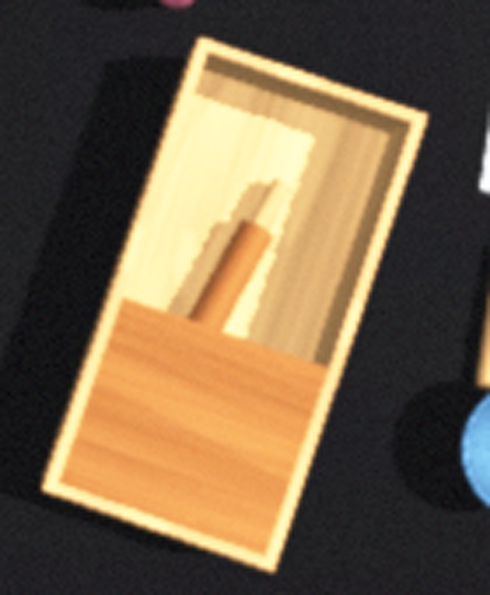

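The side view shows all four jars upright, in one even row. In the top crop (3.5×, offset 250,130) the barrel's axis runs from (207,323) at the roof edge to (257,229), and the handle tip is near (282,182).

```bash
python3 -c "
from h import *
q=dict(np.load('/tmp/q.npz')); 
c=lambda a:(np.array(a)+.5)/3.5+[250,130]-.5
b=rect(q,c([(202,38),(428,115),(273,571),(43,489)]),440,220,88)[0];print(b)
P=[back(q,c(a),26)[:2] for a in((207,323),(257,229),(282,182))];print(P)
d=P[2]-P[0];d/=np.hypot(*d);yaw=np.arctan2(d[1],d[0]);m=(P[1]-100*d+P[2]-150*d)/2
print('yaw',yaw,'mid',m)
R=np.array([[np.cos(b[2]),np.sin(b[2])],[-np.sin(b[2]),np.cos(b[2])]])
for s in(-150,0,50,150):print(s,m+s*d,R@(m+s*d-b[:2]))
g=m+50*d
t,s=move([*g,215],rpy([np.pi,0,yaw])); print(t.tolist(),s.tolist())"
```

```text
[ 5.24311473e+02 -1.99379627e+02 -3.65788829e-01]
[array([ 503.8636887 , -179.70005309]), array([ 593.35201161, -231.00846769]), array([ 638.30865397, -256.7845016 ])]
yaw -0.5205957709153581 mid [ 507.38995792 -181.72185076]
-150 [ 377.26150808 -107.1122901 ] [-170.32415772   33.56538445]
0 [ 507.38995792 -181.72185076] [-22.11796022  10.43698153]
50 [ 550.76610787 -206.59170432] [27.28410562  2.72751389]
150 [ 637.51840776 -256.33141142] [126.08823729 -12.6914214 ]
[0.09, 0.21, 56.23] [-0.1046, 0.4553, 0.0069]
```

```bash
python3 -m pendant '[[[0,0,56],[-0.1,0.463,0],0.5],[[0,0,56],[-0.1,0.463,0],0.5],[[0,0,56],[-0.1,0.463,0],0.5],[[0,0,56],[-0.1,0.463,0],0.5],[[0,0,56],[-0.1,0.463,0],0.5],[[0,0,56],[-0.1,0.463,0],0.5],[[0,0,56],[-0.1,0.463,0],0.5],[[0,0,56],[-0.1,0.463,0],0.5],[[0,0,56],[-0.1,0.463,0],0.5],[[0,0,56],[-0.1,0.463,0],0.5],[[0,0,56],[-0.1,0.463,0],0.5],[[0,0,56],[-0.1,0.463,0],0.5],[[0,0,56],[-0.1,0.463,0],0.4],[[0,0,56],[-0.1,0.463,0.03],0.4],[[0,0,56],[-0.1,0.463,0.06],0.4],[[0,0,56],[-0.1,0.463,0.1],0.4],[[0,0,56],[-0.1,0.463,0.1],0.4],[[0,0,56],[-0.1,0.463,0.1],0.4],[[0,0,56],[-0.1,0.463,0.1],0.4]]' 50;  python3 -c "
from h import *
t,s=move([559.4,-211.6,14],rpy([np.pi,0,-.5206])); print(t.tolist(),s.tolist())"
```

```text
t: 18.57
tcp_pos: [560.0, -210.1, 124.7]
orientation: [-3.141, -0.0, -0.516]
wrist_force: [0.3, 0.3, -0.2]
grip_width: 61.3
grasp_force: 0.0
[-0.02, -0.01, 0.29] [0.0002, 0.0016, 0.1107]
```

```bash
python3 -m pendant '[[[0,0,0.3],[0,0.001,0.03],0.4],[[0,0,0.3],[0,0.001,0.06],0.4],[[0,0,0.3],[0,0.001,0.085],0.4],[[0,0,0.3],[0,0.001,0.1],0.4],[[0,0,0.3],[0,0.001,0.105],0.4],[[0,0,0.3],[0,0.001,0.105],0.4],[[0,0,0.3],[0,0.001,0.105],0.4],[[0,0,0.3],[0,0.001,0.105],0.4],[[0,0,0.3],[0,0.001,0.105],0.4]]' 50
```

```text
t: 19.32
tcp_pos: [560.4, -212.4, 20.5]
orientation: [-3.141, -0.003, -0.522]
wrist_force: [-0.2, 0.2, -0.1]
grip_width: 61.6
grasp_force: 0.0
```

```bash
python3 -m pendant '[[[0,0,0],[0,0,0.002],0.4],[[0,0,0],[0,0,0.004],0.4],[[0,0,0],[0,0,0.004],0.0],[[0,0,0],[0,0,0.004],-0.4],[[0,0,0],[0,0,0.004],-0.5],[[0,0,0],[0,0,0.004],-0.5],[[0,0,0],[0,0,0.004],-0.5],[[0,0,0],[0,0,0.004],-0.5],[[0,0,0],[0,0,0.004],-0.5]]' 50
```

```text
t: 20.07
tcp_pos: [559.1, -211.8, 14.6]
orientation: [-3.141, 0.0, -0.522]
wrist_force: [0.4, 0.2, -0.3]
grip_width: 35.0
grasp_force: 49.9
```

```bash
python3 -m pendant '[[[0,0,0],[0,0,-0.004],-0.5],[[0,0,0],[0,0,-0.008],-0.5],[[0,0,0],[0.005,0,-0.008],-0.5],[[0,0,0],[0.012,0,-0.008],-0.5],[[0,0,0],[0.02,0,-0.008],-0.5],[[0,0,0],[0.028,0,-0.008],-0.5],[[0,0,0],[0.036,0,-0.008],-0.5],[[0,0,0],[0.044,0,-0.008],-0.5],[[0,0,0],[0.051,0,-0.008],-0.5],[[0,0,0],[0.055,0,-0.008],-0.5],[[0,0,0],[0.055,0,-0.008],-0.5],[[0,0,0],[0.055,0,-0.008],-0.5]]'
```

```text
t: 21.07
tcp_pos: [606.7, -239.2, 22.4]
orientation: [-3.142, 0.001, -0.522]
wrist_force: [-0.5, 1.0, -1.9]
grip_width: 35.2
grasp_force: 49.9
```

```bash
python3 -m pendant '[[[0,1,0],[0,0,-0.003],-0.5],[[0,2,0],[0,0,-0.006],-0.5],[[0,3,0],[0,0,-0.009],-0.5],[[0,4.5,0],[0,0,-0.014],-0.5],[[0,6,0],[0,0,-0.019],-0.5],[[0,7.5,0],[0,0,-0.024],-0.5],[[0,9,0],[0,0,-0.029],-0.5],[[0,9,0],[0,0,-0.029],-0.5],[[0,9,0],[0,0,-0.029],-0.5]]'
```

```text
t: 21.82
tcp_pos: [606.1, -238.8, 52.3]
orientation: [-3.141, -0.157, -0.522]
wrist_force: [0.2, -0.3, -1.5]
grip_width: 35.2
grasp_force: 49.9
```

```bash
python3 -m pendant '[[[0,1.5,0],[0.001,0,-0.005],-0.5],[[0,3,0],[0.002,0,-0.01],-0.5],[[0,4.5,0],[0.002,0,-0.014],-0.5],[[0,6,0],[0.003,0,-0.018],-0.5],[[0,7.5,0],[0.004,0,-0.023],-0.5],[[0,9,0],[0.004,0,-0.027],-0.5],[[0,9,0],[0.004,0,-0.027],-0.5],[[0,9,0],[0.004,0,-0.027],-0.5],[[0,9,0],[0.004,0,-0.027],-0.5]]'; python3 -c "
from h import *
p=vision.read_camera('side')
cv2.imwrite('pics/s4.png',cv2.resize(p['pixels'][100:300,150:430],None,fx=2.8,fy=2.8,interpolation=cv2.INTER_CUBIC))"
```

```text
t: 22.57
tcp_pos: [606.7, -239.2, 78.8]
orientation: [-3.141, -0.313, -0.522]
wrist_force: [0.6, -0.8, -1.9]
grip_width: 34.6
grasp_force: 49.9
```

View pics/s4.png

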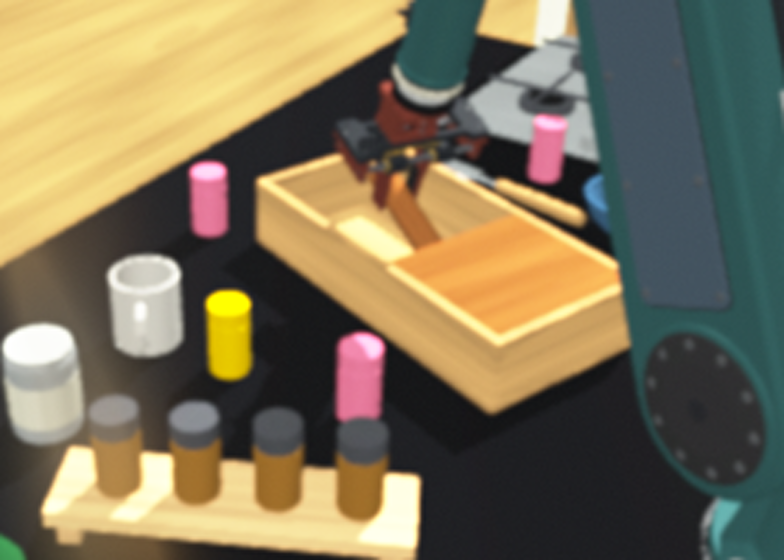

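The pin is tilted up out of the box in the gripper, far end raised (crop around 400,200), its near end still under the roof and all four jars standing. Next I draw it out along its own axis.

```bash
python3 -m pendant '[[[0,0,0],[0.005,0,0],-0.5],[[0,0,0],[0.013,0,0],-0.5],[[0,0,0],[0.023,0,0],-0.5],[[0,0,0],[0.034,0,0],-0.5],[[0,0,0],[0.045,0,0],-0.5],[[0,0,0],[0.056,0,0],-0.5],[[0,0,0],[0.067,0,0],-0.5],[[0,0,0],[0.078,0,0],-0.5],[[0,0,0],[0.089,0,0],-0.5],[[0,0,0],[0.1,0,0],-0.5],[[0,0,0],[0.111,0,0],-0.5],[[0,0,0],[0.12,0,0],-0.5],[[0,0,0],[0.127,0,0],-0.5],[[0,0,0],[0.13,0,0],-0.5],[[0,0,0],[0.13,0,0],-0.5],[[0,0,0],[0.13,0,0],-0.5]]'
```

```text
t: 23.95
tcp_pos: [713.4, -300.5, 118.8]
orientation: [-3.142, -0.313, -0.522]
wrist_force: [0.0, -0.5, -2.2]
grip_width: 35.1
grasp_force: 49.9
```

```bash
python3 -m pendant '[[[0,0,0],[0.003,0,-0.01],-0.5],[[0,0,0],[0.007,0,-0.022],-0.5],[[0,0,0],[0.012,0,-0.038],-0.5],[[0,0,0],[0.018,0,-0.055],-0.5],[[0,0,0],[0.024,0,-0.075],-0.5],[[0,0,0],[0.03,0,-0.093],-0.5],[[0,0,0],[0.035,0,-0.109],-0.5],[[0,0,0],[0.038,0,-0.118],-0.5],[[0,0,0],[0.04,0,-0.124],-0.5],[[0,0,0],[0.04,0,-0.124],-0.5],[[0,0,0],[0.04,0,-0.124],-0.5],[[0,0,0],[0.04,0,-0.124],-0.5],[[0,0,0],[0.04,0,-0.124],-0.5],[[0,0,0],[0.04,0,-0.124],-0.5]]'; python3 -c "
from h import *
p=vision.read_camera('side')
cv2.imwrite('pics/s5.png',cv2.resize(p['pixels'][50:300,130:430],None,fx=2.4,fy=2.4,interpolation=cv2.INTER_CUBIC))"
```

```text
t: 25.12
tcp_pos: [712.9, -300.3, 247.9]
orientation: [-3.142, -0.312, -0.522]
wrist_force: [0.9, 0.6, -2.0]
grip_width: 35.0
grasp_force: 49.9
```

View pics/s5.png

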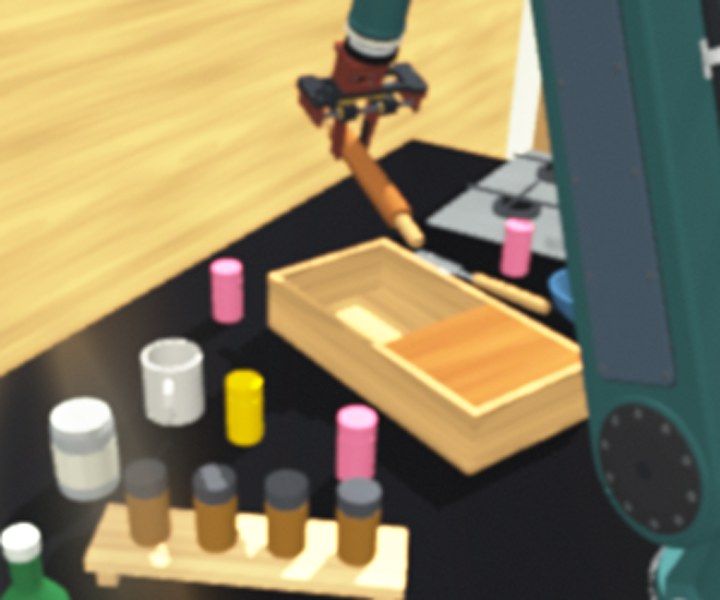

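The pin hangs free in the gripper above the box, near tip at crop (418,240), and the four jars still stand in a row. I'll check the tip's height against its projection, then hand in.

```bash
python3 -c "
from h import *
s=bot.sense();R=rpy(s['orientation']);p=vision.read_camera('side')
n=s['tcp_pos']+R.apply([-210,0,-11.5]);e=proj(p,n)[0];print(n,e,'seen',(418/2.4+130,240/2.4+50))
if abs(e-[304,150]).max()<8 and s['grasp_force']>20: print(bot.sign_off())"
```

```text
[ 536.71071118 -199.02681965  194.59573067] [304.57242149 150.59102047] seen (304.1666666666667, 150.0)
the job is handed in; nothing more can be done
None
```

The job is handed in: both box jars stand upright in an even row between the two ledge jars, and the pin was still in the gripper, its lower end about 195 mm up (107 mm above the rim) and touching nothing, about 25 s into the 67 s limit.

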